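# Select the third posture on the treatment table's control

### The arm

A 6-joint arm with a two-finger parallel gripper is mounted at the origin on the work surface. World frame = base frame: x ahead of the robot, y to its left, z up, the work surface at z = 0. Lengths are in m, angles in rad, forces in N, time in s.
With the tool pointing down it reaches from about 0.3 to 0.775 m from the base axis. Payload 14.6 kg.
Tool frame: the origin (TCP) lies between the finger pads; the fingertips stand 14 mm ahead of it and the grasp point (between the pads) lies 5 mm behind it; z points along the fingers, y is the line along which they close (so a half turn about z gives the same grasp; the last joint's range is limited). The gripper opens to 94 mm and grips with 3 to 60 N. Pads are 16 mm wide; open, the fingers measure 119 mm over their backs; the gripper's body (75 mm by 177 mm) begins 78 mm behind the grasp point.
Start: joints at [-1.167, 0.3, 1.521, -0, 1.321, -0.067], TCP at [0.249, -0.49, 0.219] pointing down, gripper open.
Joint ranges: [-3.03, 3.03], [-0.79, 2.21], [0.23, 2.52], [-1.04, 4.18], [0, 3.07], [-2.55, 2.55]. Speed limits (rad/s): [2.22, 2.22, 2.57, 3.14, 3.14, 3.14].

### API

Orientations are given as [roll, pitch, yaw] about the fixed x, y, z axes, in that order (R = Rz(yaw) Ry(pitch) Rx(roll)).
In Python, from station import ctrl gives the robot as it stands. The module is installed in compiled form; this text tells all that it offers.
- The arm moves only by the tool move_arm, never from a script. Its argument "targets" is a list of rows, each a list of 7 numbers: the opening, from -1 (shut) to 1 (fully open), then the shift along the tool's x, y, z in units of 50 mm (1.0 is 50 mm), then the turn, a rotation vector about the tool's x, y, z in rad. A call has 1 to 12 rows; each row is the pose to reach, as a shift and turn from the pose commanded when the call began, along the tool's axes at that moment; what a row does not reach only later rows make up. A row lasts 1/10 s, in which the tool goes at most 50 mm and 8.59 degrees, less where a joint would pass 70% of its speed; a pose out of reach is approached as far as the arm can. A call with a gripper value outside its range is refused whole. The fingers move at their own pace and stop on an object; "grip_force" is the grip in N (left out, the last holds). Time passes only in rows, so rows that repeat a pose let the fingers close. It gives the time, the measured TCP pose, the force, the opening and the grip force at its end, in the units of the state.
- ctrl.get_obs(): the state, without advancing time (a new reading comes with each control period).
- ctrl.camera(name): name is "side" or "top"; returns (picture, depth): 480x640x3 uint8, red, green, blue; 480x640 float32, m along the optical axis (not along the pixel's ray), 0 where there is no reading.
- ctrl.camera_params(name): a dict with "intrinsics" (3x3 intrinsics, pixels), "k1" (the pictures are not rectified: a ray, as slopes to the right and down, at radius r is drawn at 1 + k1 r^2 times it, then the intrinsics apply), "rvec" (rotation vector, rad) and "tvec" (3), from world to camera coordinates, as OpenCV has them. Camera axes: x right, y down, z forward; pixel columns grow to the right and rows downward; lengths in m; the calibration is good to about 2 mm. A picture is of the moment at which its call begins. camera_params takes no time and is no camera call.
- ctrl.hand_in(): hands the job in; it is judged then, once.
Trained networks look in the newest picture that a camera, given by its name, has taken for a name from the list of things; names that differ only in an ending like _2 or _b are one class to them, and where a whole thing is asked for, a point or a joint stands for the part that bears it (a point fixed in the world has none). Each returns a list of dicts, best first, with "score" (0 to 1); they miss things now and then, are a little off and sometimes report something else, mostly with a low value. They report only what shows in the picture. A call takes as long as a camera call.
- ctrl.cut_out(camera, target): "region" (480x640 bool, what is visible of it) and "point" ([column, row] in pixels, amid what is visible of it).
- ctrl.tip_of(camera, target): "point" ([column, row] in pixels: a listed point, or the origin of a listed thing).
The state is a dict: "time_s": time; "qpos": joint angles; "joint_vel": joint speeds; "tau": joint torques, N m; "ee_pos": TCP position; "eef_rot": TCP orientation; "force": force on the tool from outside, world axes, zero at the start; "moment": the same for the moment, N m; "grip_width": finger opening in m; "grip_force": force on a finger pad.
Only numpy, scipy, OpenCV 4.12 (cv2) and the standard library are available. Lean on these libraries where they do the work, as an engineer would, in place of code of your own. Each camera call takes 0.05 s, during which the arm holds its last target. There are 200 camera calls.

### The job

Set the treatment table's selector lever to its third position: with your fingertips only, push the lever out of whatever slot it stands in to the neutral channel, across to the right-hand lane, then forward (away from the robot) until it is fully home in the third slot, the one marked with three dots. Push it gently without forcing it, never take hold of it, leave it standing there untouched, and do not disturb the bottle, jar, dish or tape around it.

Things in the scene. Friction and masses are not known exactly. Their poses are not given: they have to be found in the camera images.
- selector: The treatment table's control, fixed to the worktop: pale housing 200 (x) x 240 (y) x 104 mm high on a 225 x 265 x 8 mm steel foot. Origin: centre of its underside, on the worktop; own +x = forward (away from the robot), +y = left, z up; it stands turned up to 0.35 rad. A fixed black valve knob on its top at own (-60, -89) mm is 135 mm high; the gate plate is 116 mm high.
- gate (a point): Middle of the 116 mm square stainless gate plate, at its top face, axes as the selector's. Its H-shaped opening: two fore-and-aft lanes, centred 19 mm left and right of the middle, joined by a neutral channel straight across the middle; lanes 18 mm and channel 22 mm wide, the tongues between rounded 5 mm at their corners. Slots, marked by one to four dots: 1 forward left, 2 rear left, 3 forward right, 4 rear right.
- pivot (a point): The point about which the lever swings, inside the housing, 10 mm above the selector's origin; axes as the selector's. With joint values f (fore_aft) and a (across), the centre of the ball is at 212 mm * (sin f cos a, -sin a, cos f cos a) from here.
- lever: The lever: black ball knob 40 mm across on a bare steel stick 12 mm thick, standing up through the gate. Origin: centre of the ball, 212 mm from the pivot, own z up along the stick; upright, it is 222 mm above the worktop. About 4 to 5 N at the ball moves it; it has no springs and stays where it is left. At first it is in the left lane: in slot 1 or 2, part-way, or in neutral.
- fore_aft (a joint): Fore-and-aft swing of the lever in rad, about the selector's y axis: 0 in the neutral channel (play +-0.049 there), grows forward; +0.212 is fully home in slots 1 and 3, -0.212 in slots 2 and 4 (buffered stops). 0.1 rad is 21 mm at the ball.
- across (a joint): Sideways swing of the lever in rad, about the selector's x axis: grows to the right; the stick is in the left-hand lane at -0.155 to -0.212 and in the right-hand lane at +0.155 to +0.212, its stops at +-0.212.
- bottle: Bystander: amber glass bottle, 58 mm across, 125 mm high, standing on the worktop beside the selector. Origin: centre of its underside.
- jar: Bystander: white jar with blue cap, 62 mm across, 75 mm high, on the worktop. Origin: centre of its underside.
- dish: Bystander: small round steel dish, 84 mm across, 42 mm high, on the worktop. Origin: centre of its underside.
- tape: Bystander: blue tape roll, 48 mm across, 25 mm high, lying flat on the left part of the selector's top (its top 129 mm above the worktop). Origin: centre of its underside.

How it is judged:
By the outcome, as a careful person would: the job done as asked, in the order asked, and still so for the second after the job is handed in, with the robot touching nothing.
It also fails if it takes over 67 s, if anything falls off the work surface, if the arm or the gripper's body presses on something with over 40 N, if the wrist force passes 120 N, or if a joint passes its speed limit or range.

## Working session

There is one attempt and no reset: what is moved stays moved. The work goes in short steps, Python scripts to look and compute and a tool call to move; the robot and the scene stay as the last step left them, time stands still between calls to the robot, and variables do not carry over. Pictures are saved under pics/ and viewed, at most 10 in all, crops included, and the job is handed in when it is done.

Besides the shell and the picture viewer there is one more tool, called after "Call:" by a JSON object that holds its "api" and its "payload". move_arm: Moves the arm, as the interface text tells. Its arguments: {"type":"object","properties":{"targets":{"type":"array"},"grip_force":{"type":"number"}},"required":["targets"]}

```bash
mkdir -p pics
cat > h.py <<'E'
import numpy as np, cv2
from scipy.spatial.transform import Rotation as R
from station import ctrl
def cam(n):
    p=ctrl.camera_params(n); K=np.array(p["intrinsics"],float); k=p["k1"]
    return K,np.array([k,0,0,0,0.]),cv2.Rodrigues(np.array(p["rvec"],float))[0],np.array(p["tvec"],float).ravel()
def ray(n,px):
    K,D,Rm,t=cam(n); s=cv2.undistortPoints(np.array([[px]],float),K,D)[0,0]
    return -Rm.T@t, Rm.T@np.array([s[0],s[1],1.])
def at_z(n,px,z):
    o,d=ray(n,px); return o+d*(z-o[2])/d[2]
def proj(n,P):
    K,D,Rm,t=cam(n); return cv2.projectPoints(np.atleast_2d(P).astype(float),cv2.Rodrigues(Rm)[0],t,K,D)[0][:,0]
def tri(a,pa,b,pb):
    o,d=ray(a,pa);q,e=ray(b,pb); A=np.c_[d,-e]; s=np.linalg.lstsq(A,q-o,rcond=None)[0]
    x,y=o+d*s[0],q+e*s[1]; return (x+y)/2,np.linalg.norm(x-y)
E
python3 - <<'E'
from h import *
for n in("side","top"):
    im,d=ctrl.camera(n); cv2.imwrite(f"pics/{n}0.png",im[...,::-1]); np.save(f"d_{n}.npy",d)
    K,D,Rm,t=cam(n); print(n,"campos",-Rm.T@t)
    for x in("selector","gate","lever","pivot","bottle","jar","dish","tape"):
        r=ctrl.tip_of(n,x)[:2]; print(x,[(np.round(q["point"]),round(q["score"],2)) for q in r])
o=ctrl.get_obs(); print(o["time_s"],o["ee_pos"],o["eef_rot"],o["force"])
E
```

```text
side campos [-0.06801419  0.70219998  0.74790967]
selector [(array([352., 255.]), 0.65)]
gate [(array([354., 209.]), 0.94)]
lever [(array([354., 175.]), 0.66)]
pivot []
bottle [(array([429., 272.]), 0.85)]
jar []
dish [(array([395., 211.]), 0.43)]
tape [(array([336., 235.]), 0.89)]
top campos [0.37492581 0.01501302 1.03893693]
selector [(array([399., 222.]), 0.84)]
gate [(array([407., 215.]), 0.67)]
lever [(array([391., 209.]), 0.63)]
pivot []
bottle [(array([433., 308.]), 0.92)]
jar [(array([298., 254.]), 0.82)]
dish [(array([507., 208.]), 0.82)]
tape [(array([356., 232.]), 0.74)]
0.9 [ 0.24947286 -0.4901673   0.21945414] [3.14157618e+00 7.87600702e-06 4.70809500e-01] [0.38023097 0.89497765 0.35739277]
```

View pics/side0.png

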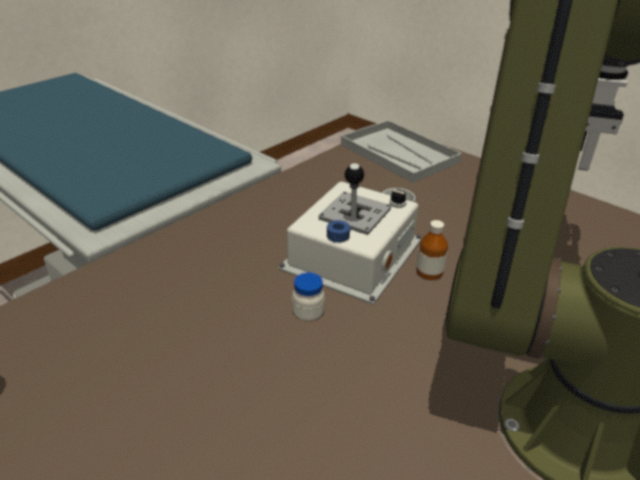

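View pics/top0.png

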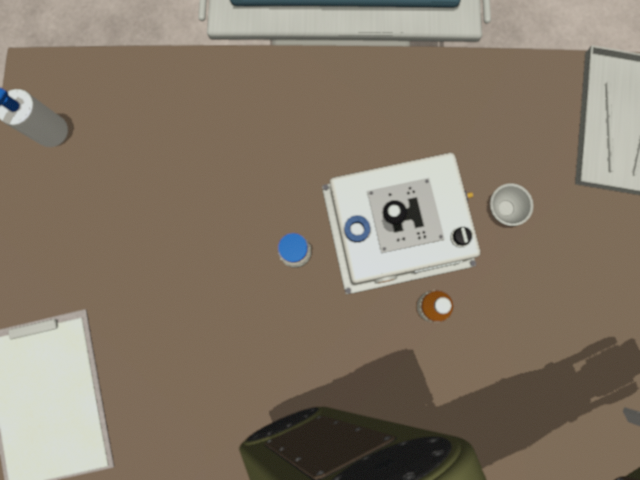

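The side view shows the ball at about (354,175) and the housing around (352,235). The top view shows the gate plate at about (405,215), the ball at about (392,212) in the left lane near neutral, and the valve knob at (462,236). Next I'll measure these precisely.

```bash
cat > m.py <<'E'
from h import *
def cloud(n,d):
    K,D,Rm,t=cam(n); v,u=np.nonzero(d>0); z=d[v,u]
    s=cv2.undistortPoints(np.c_[u,v].astype(float)[:,None],K,D)[:,0]
    return (np.c_[s*z[:,None],z]-t)@Rm, u,v
E
python3 - <<'E'
from m import *
im=cv2.imread("pics/top0.png")
P,u,v=cloud("top",np.load("d_top.npy"))
box=(u>310)&(u<490)&(v>140)&(v<300)
print("table z",np.median(P[(u>150)&(u<280)&(v>150)&(v<230),2]))
m=box&(P[:,2]>.095)&(P[:,2]<.14)
r=cv2.minAreaRect(P[m][:,:2].astype(np.float32)*1000); print("housing",r, np.median(P[m,2]))
m2=box&(P[:,2]>.18); print("ball",m2.sum(),P[m2].mean(0),P[m2].max(0),P[m2].min(0))
# plate by colour at z=.116: detect grey plate mask
for n in("top","side"):
    ctrl.camera(n)
    for x in("lever","gate","tape"):
        q=ctrl.cut_out(n,x)
        if q: print(n,x,q[0]["score"],q[0]["point"],q[0]["region"].sum(),cv2.minAreaRect(np.argwhere(q[0]["region"])[:,::-1].astype(np.float32)))
print("gate tri",tri("top",(ctrl.camera("top"),ctrl.tip_of("top","gate")[0]["point"])[1],"side",(ctrl.camera("side"),ctrl.tip_of("side","gate")[0]["point"])[1]))
print("lever tri",tri("top",ctrl.tip_of("top","lever")[0]["point"],"side",ctrl.tip_of("side","lever")[0]["point"]))
c=cv2.resize(im[140:300,310:500],None,fx=4,fy=4,interpolation=cv2.INTER_CUBIC);cv2.imwrite("pics/crop0.png",c[:600])
E
```

```text
table z 0.0004114022429768351
housing ((525.1180419921875, -119.70217895507812), (262.7115173339844, 241.38717651367188), 12.914310455322266) 0.10524611716074836
ball 491 [ 0.53617709 -0.07890815  0.23259722] [ 0.55693787 -0.06096511  0.24303271] [ 0.51911069 -0.09936897  0.21696596]
top lever 0.73 [389.3, 207.8] 499 ((394.0, 212.0), (24.0, 24.0), 90.0)
top gate 0.82 [404.7, 223.6] 15817 ((402.685791015625, 222.28448486328125), (119.2127914428711, 145.3399200439453), 78.13561248779297)
top tape 0.88 [350.3, 232.2] 549 ((356.25, 228.75), (26.870054244995117, 28.991378784179688), 45.0)
side lever 0.56 [353.6, 179.6] 527 ((353.5, 190.5), (51.0, 19.0), 90.0)
side gate 0.86 [352.0, 241.1] 11195 ((351.3330078125, 238.567138671875), (114.21435546875, 138.01966857910156), 36.67435073852539)
side tape 0.67 [339.5, 229.4] 466 ((337.5, 231.5), (21.0, 23.0), 90.0)
gate tri (array([ 0.55807609, -0.11927482,  0.10579468]), np.float64(0.008093427457269615))Traceback (most recent call last):
  File "<stdin>", line 16, in <module>
IndexError: list index out of range
```

Run:
```python
from m import *
im=cv2.imread("pics/top0.png"); hsv=cv2.cvtColor(im,cv2.COLOR_BGR2HSV)
g=cv2.cvtColor(im,cv2.COLOR_BGR2GRAY)
# housing top: white
m=np.zeros_like(g); s=(slice(140,300),slice(310,500)); m[s]=(g[s]>205)*255
c=max(cv2.findContours(m,cv2.RETR_EXTERNAL,cv2.CHAIN_APPROX_NONE)[0],key=cv2.contourArea)[:,0]
W=np.array([at_z("top",p,.104)[:2] for p in c.astype(float)],np.float32)*1000
print("housing top",cv2.minAreaRect(W))
# plate: grey/dark inside the housing, largest component
P,u,v=cloud("top",np.load("d_top.npy"))
print([int(g[y,x]) for y,x in((200,380),(225,430),(170,400),(260,400))])
k=np.zeros_like(g); k[s]=((g[s]<200))*255; h=cv2.fillPoly(np.zeros_like(g),[cv2.convexHull(c.astype(np.int32))],255); h=cv2.erode(h,np.ones((7,7)))
k&=h; k=cv2.morphologyEx(k,cv2.MORPH_OPEN,np.ones((3,3)))
for q in cv2.findContours(k,cv2.RETR_EXTERNAL,cv2.CHAIN_APPROX_NONE)[0]:
    if cv2.contourArea(q)>150:
        W=np.array([at_z("top",p,.116)[:2] for p in q[:,0].astype(float)],np.float32)*1000
        print("plate?",cv2.contourArea(q),cv2.minAreaRect(W))
print("ball",at_z("top",(394,212),.222), at_z("top",(394,212),.218))
p=ctrl.cut_out("side","lever")
c=cv2.resize(im[140:290,310:500],None,fx=4,fy=4,interpolation=cv2.INTER_CUBIC);cv2.imwrite("pics/crop0.png",c)
```

```text
housing top ((554.7756958007812, -112.84159851074219), (191.06178283691406, 230.47373962402344), 13.007927894592285)
[183, 185, 216, 217]
plate? 357.0 ((516.2727661132812, -211.4658660888672), (38.01026153564453, 37.94663619995117), 0.6705123782157898)
plate? 569.0 ((528.561767578125, -28.0919246673584), (49.02224349975586, 46.567840576171875), 0.7079713940620422)
plate? 4070.0 ((553.9046020507812, -111.94441986083984), (118.04200744628906, 118.1299819946289), 12.985569953918457)
ball [ 0.53818067 -0.08035954  0.222     ] [ 0.53898002 -0.08082652  0.218     ]
```

View pics/crop0.png

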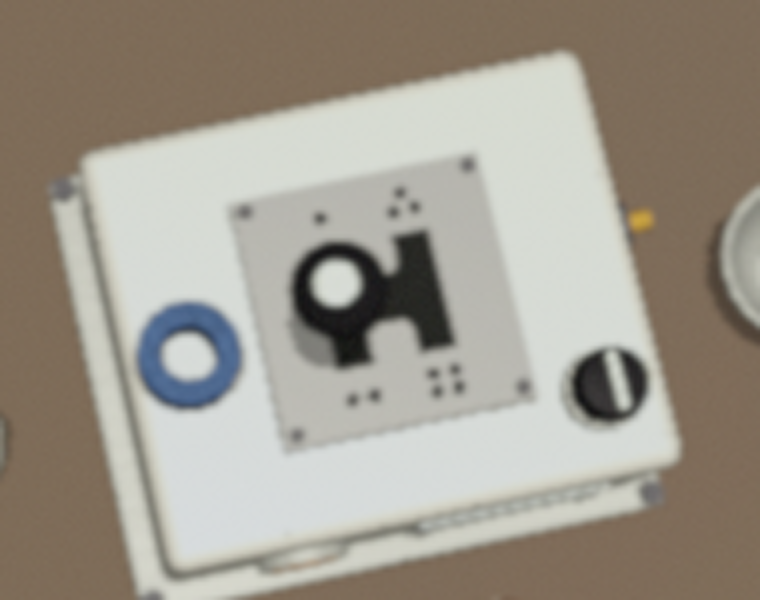

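The crop shows the plate centred at crop (382,303), yaw about 13°, with the ball at (338,290). In selector axes the ball is at (-8, +34) mm, so it stands in the left lane, roughly at neutral. The knob and tape positions agree with this pose. I'll move in behind the ball with the fingers shut.

Call:
{"api": "move_arm", "payload": {"targets": [[-1,0.4,-0.25,0.05,0,0,0.02],[-1,1.2,-0.75,0.1,0,0,0.06],[-1,2.0,-1.25,0.1,0,0,0.1],[-1,2.8,-1.75,0.1,0,0,0.14],[-1,3.6,-2.25,0.1,0,0,0.18],[-1,4.4,-2.7,0.1,0,0,0.2],[-1,5.2,-3.2,0.1,0,0,0.22],[-1,6.0,-3.7,0.1,0,0,0.244],[-1,6.8,-4.2,0.1,0,0,0.244],[-1,7.5,-4.65,0.1,0,0,0.244],[-1,7.95,-4.9,0.1,0,0,0.244],[-1,7.95,-4.9,0.1,0,0,0.244]]}}

```text
time_s: 2.8
ee_pos: [0.4937, -0.0892, 0.2143]
eef_rot: [-3.141, -0.0, 0.23]
force: [0.4, -0.9, 0.4]
grip_width: 0.0022
grip_force: 0.0
```

```bash
cat > look.py <<'E'
from m import *
import sys
C=np.array([.554,-.112]); y=.2267; F=np.array([np.cos(y),np.sin(y)]); L=np.array([-np.sin(y),np.cos(y)])
own=lambda p:np.round([(np.array(p[:2])-C)@F*1000,(np.array(p[:2])-C)@L*1000],1)
def look(tag=None):
    o=ctrl.get_obs(); print("t",round(o["time_s"],2),"tcp own",own(o["ee_pos"]),"z",round(o["ee_pos"][2],4),"rpy",np.round(o["eef_rot"],3),"F",np.round(o["force"],1),"w",round(o["grip_width"],4))
    for n in("top","side"):
        im,d=ctrl.camera(n)
        if tag: cv2.imwrite(f"pics/{tag}_{n}.png",cv2.resize(im[110:310,290:520] if n=="top" else im[120:300,250:460],None,fx=2.6,fy=2.6)[...,::-1])
        for q in ctrl.cut_out(n,"lever")[:1]:
            x,yy,w,h=cv2.boundingRect(q["region"].astype(np.uint8)); print(n,"lever",round(q["score"],2),(x,yy,w,h),own(at_z(n,(x+w/2-.5,yy+(h/2 if n=="top" else w/2)-.5),.217)))
        for q in ctrl.tip_of(n,"lever")[:1]: print("  tip",np.round(q["point"],1),own(at_z(n,q["point"],.217)))
if __name__=="__main__": look(*sys.argv[1:])
E
python3 look.py a
```

```text
t 2.8 tcp own [-53.7  35.8] z 0.2143 rpy [-3.141 -0.     0.23 ] F [ 0.4 -0.9  0.4] w 0.0022
side lever 0.69 (383, 188, 32, 14) [-124.7   89.5]
  tip [354.3 175. ] [-7.7 34. ]
```

View pics/a_side.png

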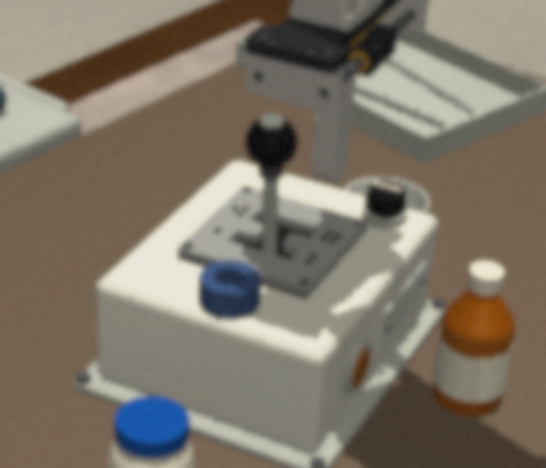

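The side crop shows the ball at (271,140) with the closed fingertips right behind it. The side network puts the ball at own (-8, +34) mm, the same as the top view, so it's in neutral, slightly to the rear. I'll nudge it gently towards the middle.

Call:
{"api": "move_arm", "payload": {"targets": [[-1,0.1,0,0,0,0,0],[-1,0.2,0,0,0,0,0],[-1,0.26,0,0,0,0,0],[-1,0.32,0,0,0,0,0],[-1,0.36,0,0,0,0,0],[-1,0.4,0,0,0,0,0],[-1,0.44,0,0,0,0,0],[-1,0.44,0,0,0,0,0]]}}

```text
time_s: 3.9
ee_pos: [0.514, -0.0865, 0.2145]
eef_rot: [-3.142, 0.001, 0.227]
force: [-4.4, -0.5, 3.6]
grip_width: 0.0003
grip_force: 1.9
```

```bash
python3 look.py
```

```text
t 3.9 tcp own [-33.3  33.8] z 0.2145 rpy [-3.142e+00  1.000e-03  2.270e-01] F [-4.4 -0.5  3.6] w 0.0003
side lever 0.6 (344, 164, 16, 54) [ 3.6 23.8]
  tip [352.7 173.4] [-2.  29.7]
```

Call:
{"api": "move_arm", "payload": {"targets": [[-1,-0.3,0,0,0,0,0],[-1,-0.5,-0.15,0,0,0,0],[-1,-0.5,-0.5,0,0,0,0],[-1,-0.5,-0.85,0,0,0,0],[-1,-0.3,-1.0,0,0,0,0],[-1,0.1,-1.0,0,0,0,0],[-1,0.45,-1.0,0,0,0,0],[-1,0.62,-1.0,0,0,0,0],[-1,0.62,-1.0,0,0,0,0],[-1,0.62,-0.9,0,0,0,0],[-1,0.62,-0.85,0,0,0,0],[-1,0.62,-0.85,0,0,0,0]]}}

```text
time_s: 5.4
ee_pos: [0.5345, -0.0388, 0.2146]
eef_rot: [3.141, -0.0, 0.226]
force: [-0.4, 0.2, -0.1]
grip_width: 0.0005
grip_force: 0.0
```

```bash
python3 look.py b
```

```text
t 5.4 tcp own [-2.6 75.7] z 0.2146 rpy [ 3.141 -0.     0.226] F [-0.4  0.2 -0.1] w 0.0005
top lever 0.62 (395, 216, 10, 7) [-20.4  27.6]
  tip [393.4 211.2] [-6.  34.2]
side lever 0.7 (349, 163, 16, 55) [-3.  14.8]
  tip [352.8 174.5] [-4.2 33.7]
```

View pics/b_side.png

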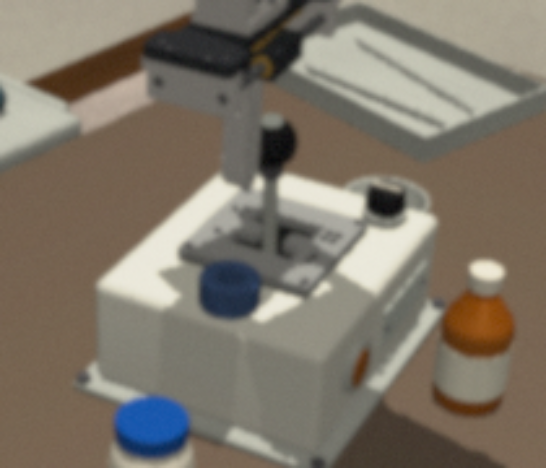

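The fingertips are now left of the ball: fingers at crop (240,140), ball at (276,140). I'll push right in two stages.

Call:
{"api": "move_arm", "payload": {"targets": [[-1,0,0.1,0,0,0,0],[-1,0,0.16,0,0,0,0],[-1,0,0.24,0,0,0,0],[-1,0,0.32,0,0,0,0],[-1,0,0.4,0,0,0,0],[-1,0,0.48,0,0,0,0],[-1,0,0.56,0,0,0,0],[-1,0,0.64,0,0,0,0],[-1,0,0.72,0,0,0,0],[-1,0,0.8,0,0,0,0],[-1,0,0.8,0,0,0,0]]}}

```text
time_s: 6.8
ee_pos: [0.5439, -0.0773, 0.2147]
eef_rot: [-3.141, -0.001, 0.226]
force: [-0.2, 6.0, 4.0]
grip_width: 0.0004
grip_force: 2.2
```

```bash
python3 look.py
```

```text
t 6.8 tcp own [-2.1 36.1] z 0.2147 rpy [-3.141e+00 -1.000e-03  2.260e-01] F [-0.2  6.   4. ] w 0.0004
side lever 0.84 (353, 157, 17, 59) [ -0.3 -11.2]
  tip [357.8 166.7] [ 2.  -1.2]
```

Call:
{"api": "move_arm", "payload": {"targets": [[-1,0,0.1,0,0,0,0],[-1,0,0.2,0,0,0,0],[-1,0,0.3,0,0,0,0],[-1,0,0.4,0,0,0,0],[-1,0,0.5,0,0,0,0],[-1,0,0.58,0,0,0,0],[-1,0,0.66,0,0,0,0],[-1,0,0.74,0,0,0,0],[-1,0,0.8,0,0,0,0],[-1,0,0.84,0,0,0,0],[-1,0,0.84,0,0,0,0]]}}

```text
time_s: 8.2
ee_pos: [0.553, -0.1182, 0.2139]
eef_rot: [-3.141, 0.001, 0.227]
force: [0.4, 5.1, -2.5]
grip_width: 0.0002
grip_force: 1.9
```

```bash
python3 look.py
```

```text
t 8.2 tcp own [-2.4 -5.8] z 0.2139 rpy [-3.141e+00  1.000e-03  2.270e-01] F [ 0.4  5.1 -2.5] w 0.0002
side lever 0.88 (358, 150, 21, 61) [ -2.9 -38.9]
  tip [366.5 157.3] [  5.1 -48.5]
```

Call:
{"api": "move_arm", "payload": {"targets": [[-1,0,-0.15,0,0,0,0],[-1,0,-0.3,0,0,0,0],[-1,-0.3,-0.3,0,0,0,0],[-1,-0.7,-0.3,0,0,0,0],[-1,-1.05,-0.25,0,0,0,0],[-1,-1.2,0.1,0,0,0,0],[-1,-1.2,0.45,0,0,0,0],[-1,-1.2,0.66,0,0,0,0],[-1,-1.2,0.66,0,0,0,0],[-1,-1.2,0.66,0,0,0,0]]}}

```text
time_s: 9.5
ee_pos: [0.5023, -0.1636, 0.2141]
eef_rot: [-3.141, 0.0, 0.227]
force: [-0.3, 0.4, 0.3]
grip_width: 0.0007
grip_force: 0.0
```

```bash
python3 look.py c; python3 -c "
import cv2,numpy as np
a,b=cv2.imread('pics/c_top.png'),cv2.imread('pics/c_side.png');h=min(a.shape[0],b.shape[0]);c=np.hstack([a[:h],b[:h]]);cv2.imwrite('pics/c.png',cv2.resize(c,None,fx=.69,fy=.69))"
```

```text
t 9.5 tcp own [-62.  -38.6] z 0.2141 rpy [-3.141  0.     0.227] F [-0.3  0.4  0.3] w 0.0007
  tip [431.9 204.4] [ -8.3 -28.9]
side lever 0.93 (357, 150, 22, 62) [ -3.  -36.3]
  tip [367.7 160.5] [ -3.4 -36.5]
```

View pics/c.png

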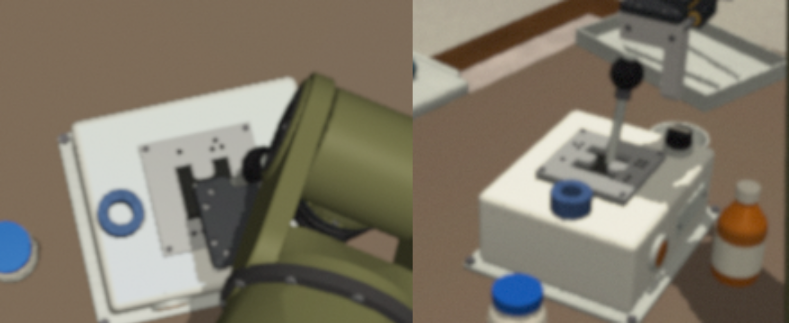

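The left half (top view) shows the ball at (258,163), partly hidden by the arm. The side view shows the ball at (626,72) in the right lane, with the fingers behind it, and own (-3, -37) mm matches the lane. Now the forward push.

Call:
{"api": "move_arm", "payload": {"targets": [[-1,0.25,0,0,0,0,0],[-1,0.45,0,0,0,0,0],[-1,0.54,0,0,0,0,0],[-1,0.62,0,0,0,0,0],[-1,0.7,0,0,0,0,0],[-1,0.78,0,0,0,0,0],[-1,0.86,0,0,0,0,0],[-1,0.94,0,0,0,0,0],[-1,1.02,0,0,0,0,0],[-1,1.1,0,0,0,0,0],[-1,1.1,0,0,0,0,0]]}}

```text
time_s: 10.9
ee_pos: [0.556, -0.1512, 0.2143]
eef_rot: [-3.141, 0.0, 0.227]
force: [-3.7, -1.1, 2.7]
grip_width: 0.0005
grip_force: 1.8
```

```bash
python3 look.py
```

```text
t 10.9 tcp own [ -6.8 -38.6] z 0.2143 rpy [-3.141  0.     0.227] F [-3.7 -1.1  2.7] w 0.0005
side lever 0.76 (348, 148, 16, 63) [ 28.3 -44. ]
  tip [354.3 158.6] [ 24.1 -29.9]
```

Call:
{"api": "move_arm", "payload": {"targets": [[-1,0.06,0,0,0,0,0],[-1,0.12,0,0,0,0,0],[-1,0.18,0,0,0,0,0],[-1,0.24,0,0,0,0,0],[-1,0.3,0,0,0,0,0],[-1,0.34,0,0,0,0,0],[-1,0.38,0,0,0,0,0],[-1,0.38,0,0,0,0,0]]}}

```text
time_s: 12.0
ee_pos: [0.5743, -0.147, 0.2142]
eef_rot: [-3.141, 0.0, 0.227]
force: [-4.0, -0.7, -3.1]
grip_width: 0.0004
grip_force: 2.0
```

Call:
{"api": "move_arm", "payload": {"targets": [[-1,0.02,0,0,0,0,0],[-1,0.02,0,0,0,0,0]]}}

```text
time_s: 12.2
ee_pos: [0.5752, -0.1469, 0.2144]
eef_rot: [-3.142, 0.0, 0.227]
force: [-4.5, -1.1, -4.1]
grip_width: 0.0005
grip_force: 2.1
```

Call:
{"api": "move_arm", "payload": {"targets": [[-1,0.02,0,0,0,0,0],[-1,0.02,0,0,0,0,0]]}}

```text
time_s: 12.4
ee_pos: [0.5762, -0.1466, 0.2144]
eef_rot: [3.142, 0.0, 0.227]
force: [-4.2, -0.4, -3.1]
grip_width: 0.0006
grip_force: 2.1
```

```bash
python3 look.py
```

```text
t 12.4 tcp own [ 13.8 -38.7] z 0.2144 rpy [3.142 0.    0.227] F [-4.2 -0.4 -3.1] w 0.0006
  tip [353.8 231.7] [-25.  103.6]
side lever 0.75 (339, 147, 16, 62) [ 46.6 -38.3]
  tip [349.  157.3] [ 36.2 -29.5]
```

Call:
{"api": "move_arm", "payload": {"targets": [[-1,0.02,0,0,0,0,0],[-1,0.03,0,0,0,0,0],[-1,0.03,0,0,0,0,0]]}}

```text
time_s: 13.0
ee_pos: [0.5776, -0.1463, 0.2144]
eef_rot: [-3.142, 0.0, 0.227]
force: [-4.6, -0.8, -2.3]
grip_width: 0.0003
grip_force: 2.1
```

Call:
{"api": "move_arm", "payload": {"targets": [[-1,0.02,0,0,0,0,0],[-1,0.02,0,0,0,0,0]]}}

```text
time_s: 13.2
ee_pos: [0.5787, -0.146, 0.2144]
eef_rot: [3.142, -0.0, 0.227]
force: [-5.2, -0.1, -2.8]
grip_width: 0.0004
grip_force: 2.1
```

Call:
{"api": "move_arm", "payload": {"targets": [[-1,0.02,0,0,0,0,0],[-1,0.02,0,0,0,0,0]]}}

```text
time_s: 13.4
ee_pos: [0.5796, -0.1458, 0.2145]
eef_rot: [3.142, -0.0, 0.227]
force: [-4.1, -0.1, -3.4]
grip_width: 0.0005
grip_force: 2.1
```

Call:
{"api": "move_arm", "payload": {"targets": [[-1,0.02,0,0,0,0,0],[-1,0.02,0,0,0,0,0]]}}

```text
time_s: 13.6
ee_pos: [0.5806, -0.1456, 0.2145]
eef_rot: [3.142, -0.0, 0.227]
force: [-4.3, -0.9, -3.3]
grip_width: 0.0005
grip_force: 2.1
```

Call:
{"api": "move_arm", "payload": {"targets": [[-1,0.02,0,0,0,0,0],[-1,0.02,0,0,0,0,0]]}}

```text
time_s: 13.8
ee_pos: [0.5816, -0.1454, 0.2144]
eef_rot: [3.142, -0.0, 0.227]
force: [-4.1, -0.8, -3.6]
grip_width: 0.0004
grip_force: 2.1
```

Call:
{"api": "move_arm", "payload": {"targets": [[-1,0.02,0,0,0,0,0],[-1,0.02,0,0,0,0,0]]}}

```text
time_s: 14.0
ee_pos: [0.5825, -0.1451, 0.2144]
eef_rot: [-3.142, 0.0, 0.227]
force: [-3.9, -0.7, -4.3]
grip_width: 0.0006
grip_force: 2.3
```

```bash
python3 look.py d
```

```text
t 14.0 tcp own [ 20.3 -38.7] z 0.2144 rpy [-3.142  0.     0.227] F [-3.9 -0.7 -4.3] w 0.0006
side lever 0.65 (337, 146, 15, 60) [ 54.3 -41.9]
  tip [343.6 152.1] [ 57.  -45.3]
```

View pics/d_side.png

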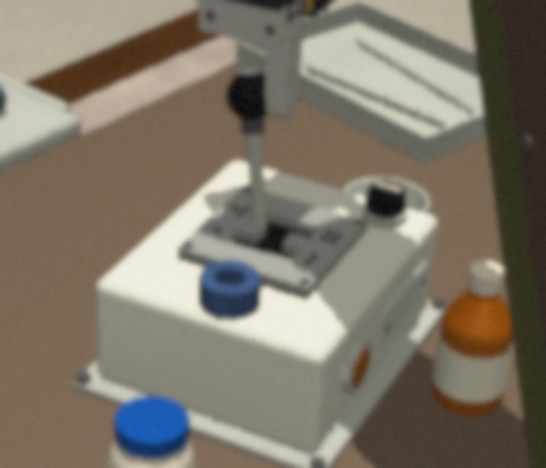

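The side crop shows the ball at (247,97) leaning forward in the right lane, with the fingers behind it at (283,80). I'll keep going in 1 mm steps until the stop shows in the force.

Call:
{"api": "move_arm", "payload": {"targets": [[-1,0.02,0,0,0,0,0],[-1,0.02,0,0,0,0,0]]}}

```text
time_s: 14.5
ee_pos: [0.5833, -0.145, 0.2143]
eef_rot: [-3.141, 0.0, 0.227]
force: [-6.2, -0.7, -3.7]
grip_width: 0.0005
grip_force: 2.8
```

Call:
{"api": "move_arm", "payload": {"targets": [[-1,0.02,0,0,0,0,0],[-1,0.02,0,0,0,0,0]]}}

```text
time_s: 14.7
ee_pos: [0.5842, -0.1448, 0.2142]
eef_rot: [-3.141, 0.001, 0.227]
force: [-7.5, -2.2, -4.5]
grip_width: 0.0005
grip_force: 3.3
```

Run:
```python
from look import *
for f in(0,.16,.19,.212):
    a=.18; x,y2,z=.212*np.array([np.sin(f)*np.cos(a),-np.sin(a),np.cos(f)*np.cos(a)])
    print(f,x,proj("side",np.r_[C+F*x+L*y2,z+.01]))
im,_=ctrl.camera("side"); g=cv2.cvtColor(im,cv2.COLOR_RGB2GRAY); s=g[140:185,325:375]
m=(s<45).astype(np.uint8); n,l,st,ce=cv2.connectedComponentsWithStats(m); print(st[1:]+np.array([325,140,0,0,0]))
```

```text
0 0.0 [[366.57395252 159.15689496]]
0.16 0.033229773097433024 [[352.08352635 156.5367177 ]]
0.19 0.039391218121707636 [[349.42256237 156.31537063]]
0.212 0.04388739312141296 [[347.48678152 156.20680854]]
[[338 149  13  18 184]]
```

Call:
{"api": "move_arm", "payload": {"targets": [[-1,0.02,0,0,0,0,0],[-1,0.02,0,0,0,0,0]]}}

```text
time_s: 14.95
ee_pos: [0.585, -0.1446, 0.2141]
eef_rot: [-3.141, 0.001, 0.227]
force: [-7.2, -2.4, -4.4]
grip_width: 0.0003
grip_force: 3.8
```

Call:
{"api": "move_arm", "payload": {"targets": [[-1,0.02,0,0,0,0,0],[-1,0.02,0,0,0,0,0],[-1,0.02,0,0,0,0,0]]}}

```text
time_s: 15.25
ee_pos: [0.5858, -0.1444, 0.214]
eef_rot: [-3.141, 0.002, 0.227]
force: [-8.9, -1.3, -4.6]
grip_width: 0.0003
grip_force: 4.3
```

The force has roughly doubled and keeps climbing, so the lever is on the buffered stop. I'll back straight off and check.

Call:
{"api": "move_arm", "payload": {"targets": [[-1,-0.1,0,0,0,0,0],[-1,-0.3,0,0,0,0,0],[-1,-0.7,0,0,0,0,0],[-1,-1.2,0,-0.2,0,0,0],[-1,-1.9,0.5,-0.6,0,0,0],[-1,-2.6,1.2,-1.0,0,0,0],[-1,-3.2,2.0,-1.0,0,0,0],[-1,-3.8,2.8,-1.0,0,0,0],[-1,-4.3,3.6,-1.0,0,0,0],[-1,-4.6,4.3,-1.0,0,0,0],[-1,-4.8,4.8,-1.0,0,0,0],[-1,-4.8,4.8,-1.0,0,0,0]]}}

```text
time_s: 16.45
ee_pos: [0.4054, -0.4348, 0.2645]
eef_rot: [3.14, -0.001, 0.224]
force: [0.3, 0.3, 0.6]
grip_width: 0.0005
grip_force: 0.0
```

```bash
python3 look.py e; python3 -c "
import cv2,numpy as np
a,b=cv2.imread('pics/e_top.png'),cv2.imread('pics/e_side.png');h=min(a.shape[0],b.shape[0]);c=np.hstack([a[:h],b[:h]]);cv2.imwrite('pics/e.png',cv2.resize(c,None,fx=.69,fy=.69))"
python3 - <<'E'
from look import *
for n in("side","top"):
  for f in(.17,.212):
    a=.18; x,y2,z=.212*np.array([np.sin(f)*np.cos(a),-np.sin(a),np.cos(f)*np.cos(a)])
    print(n,f,proj(n,np.r_[C+F*x+L*y2,z+.01]))
E
```

```text
t 16.45 tcp own [-217.4 -281.1] z 0.2645 rpy [ 3.14e+00 -1.00e-03  2.24e-01] F [0.3 0.3 0.6] w 0.0005
top lever 0.91 (407, 161, 34, 46) [ 28.1 -24. ]
  tip [426.8 171.5] [ 46.5 -34.1]
side lever 0.96 (337, 147, 19, 59) [ 44.3 -31.6]
  tip [345.9 155.8] [ 44.9 -32.3]
side 0.17 [[351.19395805 156.45351395]]
side 0.212 [[347.48678152 156.20680854]]
top 0.17 [[430.60097597 177.76494187]]
top 0.212 [[429.13055568 173.02866922]]
```

View pics/e.png

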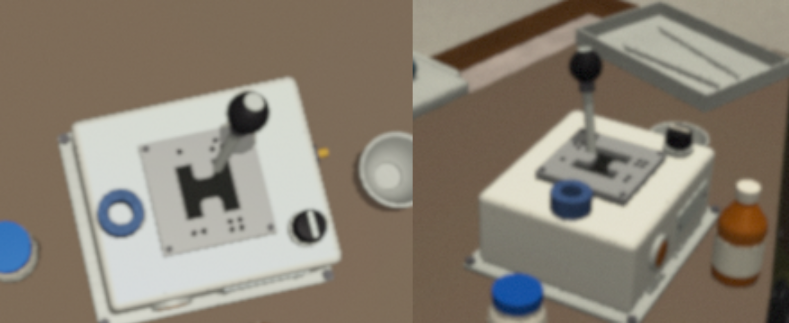

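The top view shows the ball at (248,112) over slot 3 and the stick at the forward end of the right lane. Both cameras put the ball 44 to 46 mm forward, where fully home is 44 mm. The bottle, jar, dish and tape look unmoved, and nothing is touching the lever. Handing in.

```bash
python3 -c "
from station import ctrl; print(ctrl.hand_in())"
```

```text
the job is handed in; nothing more can be done
None
```

The job is handed in: the lever was pushed with shut fingertips from the left lane through neutral, then right and forward, and stands untouched, fully home in slot 3, with the bottle, jar, dish and tape apparently undisturbed.

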